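# Eject a ballast from its test dock and trap it on the ramp

## Task

Press the orange eject key of the test dock all the way down with one fingertip while another finger stands in the ramp as a stop, so that the grey ballast that pops out is trapped against that finger and does not run off the ramp. Do not lift the ballast, and leave everything else alone. Finish while holding: one finger still keeping the key down, the other still stopping the ballast.

Things in the scene. Friction and masses are not known exactly. Their poses are not given: they have to be found in the camera images.
- ramp: Test dock ramp: blue-sided trough 95 mm wide inside, two polished, slippery runners, sloping 14 deg down towards the robot. Origin on the runner surface, mid-trough, in line with the middle of the key. x uphill, y across towards the key, z square off the runners. Side walls (outer faces y = +-52 mm) stand 14 mm above the runners; back plate, 40 mm high, at x = +122 mm.
- ramp_low (a point): Middle of the open low end of the ramp, on the runner surface, 60 mm downhill of the ramp's origin. Past it the ballast drops off.
- key_top (a point): Centre of the level top of the orange eject key, a paddle beside the ramp, 40 mm along it, 38 mm across, 76.5 mm to the +y side of the ramp's origin and 20 mm higher. Goes straight down 12 mm; spring 2.2 N at first, 3.4 N at the bottom. Fully down, its top is 8 mm higher than the runners beside it, so another fingertip at that height hangs in the trough in the ballast's way.
- eject_key (a joint): How far the eject key is pressed, in m: 0 up, 0.012 fully down. It springs back when let go. From about 8 mm down the ballast is free and starts at once.
- tooth_top (a point): Top of the orange catch tooth (9 x 26 mm) mid-trough in front of the ballast, 9 mm above the runners, 29 mm uphill of the ramp's origin. One piece with the key: goes down with it and frees the ballast.
- pusher (a joint): Spring pusher, two brass pins behind the ballast: 0 when the ballast is parked, up to 0.014 m when it has popped out. Pushes it downhill with 2 to 3 N; beyond that the ballast slides on by its weight.
- ballast_center (a point): Centre of the grey ballast in the dock: metal box 66 mm along the ramp, 76 mm across (low lugs to 90 mm), 30 mm high, 0.2 to 0.45 kg. Parked it lies on the runners, centre 67 mm uphill of the ramp's origin and 15 mm off the runners, flat front face square across the ramp at x = +34 mm in the ramp frame, against the tooth; black connector uphill.
- relay_center (a point): Bystander: loose black relay cube, 30 x 28 x 37 mm, on the bench. Centre of its body, 13 mm up. Leave alone.
- bulb_center (a point): Bystander: loose small bulb standing on its metal collar, 32 mm wide, 46 mm high. Centre. Leave alone.
- spare_center (a point): Bystander: loose spare ballast on the bench, same as the one in the dock. Centre, 15 mm up. Leave alone.
- cap_center (a point): Bystander: loose round black rubber cap, 72 mm wide, 26 mm high. Centre. Leave alone.
- tape_center (a point): Bystander: loose roll of black tape, 62 mm wide, 19 mm high. Centre. Leave alone.
- screwdriver_center (a point): Bystander: loose screwdriver with red and black handle, 165 mm long, 27 mm thick, lying on the bench. Centre. Leave alone.

How it is judged:
On the way, in this order (a step that is already met when the one before it is completed fails the run):
1. a finger pushes the eject key down (value of joint eject_key above 0.005 m and contact force between the fingers and eject_key above 0.3 N), for 0.05 s.
2. the popped ballast is stopped by a finger (x of ballast_center in the frame of ramp below 0.061 m and contact force between the fingers and ballast above 0.1 N and linear speed of ballast below 0.02 m/s), for 0.2 s.
At the end, for the whole second after the job is handed in: A finger keeps the eject key pressed (at least 8 mm down) and a finger bears on the ballast (over 0.1 N), which lies still, flat on the runners, popped out at least 6 mm from its parked place and wholly on the ramp (value of joint eject_key above 0.008 m and contact force between the fingers and eject_key above 0.3 N and contact force between the fingers and ballast above 0.1 N and x of ballast_center in the frame of ramp between -0.02 and 0.061 m and z of ballast_center in the frame of ramp between 0.01 and 0.022 m and linear speed of ballast below 0.01 m/s); the arm keeps its last pose, push and grip.
It fails at once if the ballast runs off the low end of the ramp (x of ballast_center in the frame of ramp below -0.03 m).
It fails at once if the ballast is lifted off the runners by 10 mm or more (z of ballast_center in the frame of ramp above 0.025 m).
It fails at once if a bystander is moved by more than 15 mm (distance of any of relay_center, bulb_center, spare_center, cap_center, tape_center, screwdriver_center from where it was at the start of the episode above 0.015 m).
It also fails if it takes over 32 s, if anything falls off the work surface, if the arm or the gripper's body presses on something with over 40 N, if the wrist force passes 120 N, or if a joint passes its speed limit or range.

## Robot

A 7-joint arm with a two-finger parallel gripper is mounted at the origin on a cart in front of the work surface, level with it; the furniture and walls round the work are solid. World frame = base frame: x ahead of the robot, y to its left, z up, the work surface at z = 0. Lengths are in m, angles in rad, forces in N, time in s.
With the tool pointing down it reaches from about 0.425 to 0.875 m from the base axis. Payload 4.7 kg.
Tool frame: the origin (TCP) lies on the centre line of the jaws, within the pads' length; the fingertips stand ahead of it and the grasp point (between the pads) lies 2 mm behind it (nose_length is the z of the fingertips in the tool frame, in m); z points along the fingers, y is the line along which they close (so a half turn about z gives the same grasp; the last joint's range is limited). The gripper opens to 87 mm and grips with 3 to 60 N. Pads are 19 mm wide; open, the fingers measure 117 mm over their backs; the gripper's body (75 mm by 190 mm) begins 51 mm behind the grasp point.
Start: joints at [-1.334, 0.321, -0.07, 1.45, 0.023, 1.371, -0.057], TCP at [0.144, 0.634, 0.2] pointing down, gripper open.
Joint ranges: [-2.86, 2.86], [-0.3, 2.09], [-1.38, 1.24], [0.06, 2.45], [-1.56, 4.7], [0.09, 2.05], [-2.69, 2.69]. Speed limits (rad/s): [2.57, 2.57, 3.14, 3.14, 3.14, 3.14, 3.14].

## Interface

Orientations are given as a rotation vector (axis times angle).
In Python, from bench import * gives the robot as it stands.
- The arm moves only by the tool send_rows, never from a script. Its arguments are lists of equal length, an entry for each row: "xyz": the shift along the tool's x, y, z in mm, a list of three; "dr": the turn, a rotation vector about the tool's x, y, z in rad, a list of three. A call has exactly 10 rows; each row is the pose to reach, as a shift and turn from the pose commanded when the call began, along the tool's axes at that moment; what a row does not reach only later rows make up. A row lasts 1/12 s, in which the tool goes at most 41.7 mm and 7.16 degrees, less where a joint would pass 70% of its speed; a pose out of reach is approached as far as the arm can. A call with a gripper value outside its range is refused whole. "jaw" is the finger opening in mm, from 0 to 87, set as the call begins (left out, the last holds). The fingers move at their own pace and stop on an object; "grip_force" is the grip in N (left out, the last holds). Time passes only in rows, so rows that repeat a pose let the fingers close, or fill a call up. It gives the time, the measured TCP pose, the force, the opening and the grip force at its end, in the units of the state.
- get_state(): the state, without advancing time (a new reading comes with each control period).
- get_image(name): name is "side" or "top"; returns the picture (420x560x3 uint8, red, green, blue); there is no depth.
- calibration(name): a dict with "vfov" (degrees; the focal length in pixels is half the picture's height over the tangent of half this angle, whatever the lens; pixels are square), "cx", "cy" (the principal point, pixels), "rvec" (rotation vector, rad) and "tvec" (3), from world to camera coordinates, as OpenCV has them. Camera axes: x right, y down, z forward; pixel columns grow to the right and rows downward; lengths in m; the calibration is good to about 2 mm. A picture is of the moment at which its call begins. calibration takes no time and is no camera call.
- close_job(): hands the job in; it is judged then, once.
The state is a dict: "time": time; "joint_positions": joint angles; "qd": joint speeds; "joint_torque": joint torques, N m; "position": TCP position; "tool_rot": TCP orientation; "ft_force": force on the tool from outside, world axes, zero at the start; "torque": the same for the moment, N m; "grip_width": opening from 0.0 (shut) to 1.0 (fully open); "grip_force": force on a finger pad.
Only numpy, scipy, OpenCV 4.12 (cv2) and the standard library are available. Lean on these libraries where they do the work, as an engineer would, in place of code of your own. Each camera call takes 0.05 s, during which the arm holds its last target. There are 200 camera calls.

## Working session

There is one attempt and no reset: what is moved stays moved. The work goes in short steps, Python scripts to look and compute and a tool call to move; the robot and the scene stay as the last step left them, time stands still between calls to the robot, and variables do not carry over. Pictures are saved under pics/ and viewed, at most 10 in all, crops included, and the job is handed in when it is done.

Besides the shell and the picture viewer there is one more tool, called after "Call:" as name(argument=value, ...), one argument or row to a line, values as JSON. send_rows: Moves the arm, as the interface text tells. Its arguments: {"type":"object","properties":{"xyz":{"type":"array"},"dr":{"type":"array"},"jaw":{"type":"number"},"grip_force":{"type":"number"}},"required":["xyz","dr"]}

```bash
mkdir -p pics; python3 - <<'E'
from bench import *
import cv2
for n in("top","side"):
    im=get_image(n);cv2.imwrite(f"pics/{n}0.png",im[:,:,::-1]);print(n,calibration(n))
s=get_state();print({k:s[k] for k in("time","position","tool_rot","grip_width","ft_force")}); 
import bench;print([k for k in dir(bench) if not k.startswith('_')], s.keys())
E
```

```text
top {'vfov': 45.172447851406005, 'cx': 285.11058525961874, 'cy': 203.63189007866401, 'rvec': array([ 2.20532834, -2.16486812,  0.02990209]), 'tvec': array([-0.00288792,  0.50640063,  1.48395598])}
side {'vfov': 49.7319104324758, 'cx': 281.2325395992706, 'cy': 211.04882967337673, 'rvec': array([ 0.0668917 , -2.77834627,  1.4117547 ]), 'tvec': array([0.50105816, 0.08053857, 1.20936254])}
{'time': 0.1, 'position': array([0.14355112, 0.63341062, 0.19866651]), 'tool_rot': array([-3.49154760e-01, -3.12203111e+00,  2.68242189e-03]), 'grip_width': 1.0027513601975626, 'ft_force': array([0.4887118 , 0.15846154, 0.14183773])}
['MotionError', 'calibration', 'close_job', 'get_image', 'get_state', 'nose_length'] dict_keys(['time', 'joint_positions', 'qd', 'joint_torque', 'position', 'tool_rot', 'ft_force', 'torque', 'grip_force', 'grip_width'])
```

View pics/top0.png

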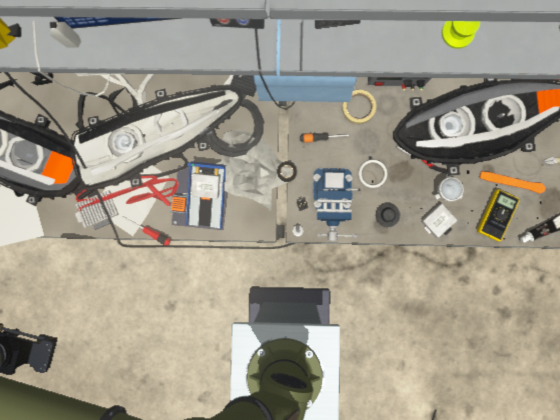

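View pics/side0.png

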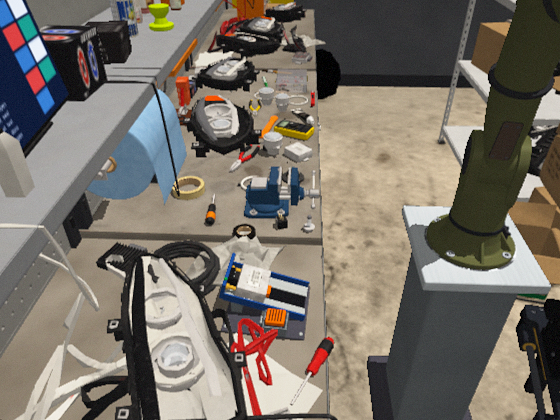

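```bash
python3 - <<'E'
import cv2
a=cv2.imread("pics/top0.png")[150:240,130:250];cv2.imwrite("pics/tc.png",cv2.resize(a,None,fx=6.5,fy=6.5,interpolation=cv2.INTER_CUBIC))
a=cv2.imread("pics/side0.png")[240:345,210:340];cv2.imwrite("pics/sc.png",cv2.resize(a,None,fx=5.5,fy=5.5,interpolation=cv2.INTER_CUBIC))
E
```

```text
(no output)
```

View pics/tc.png

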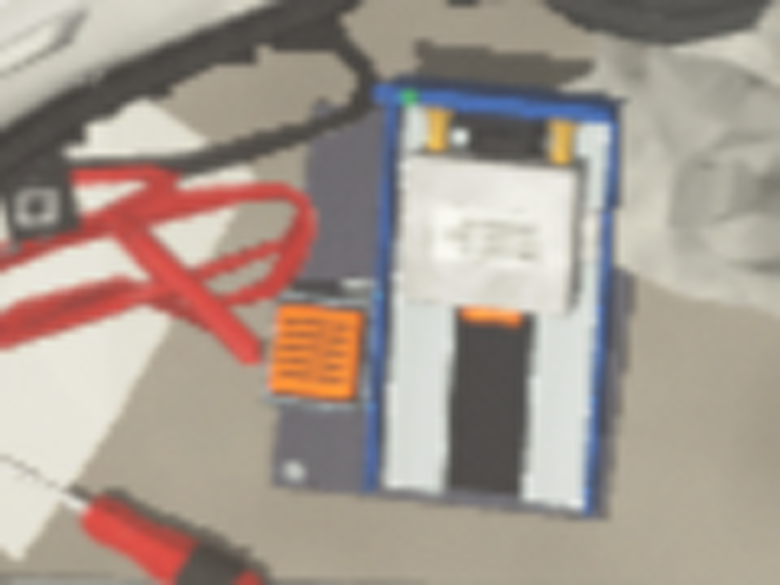

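View pics/sc.png

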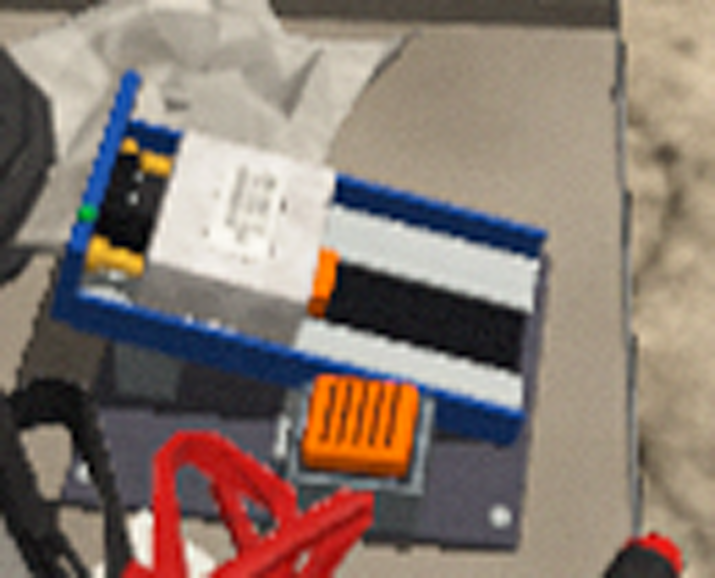

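```bash
cat > h.py <<'E'
from bench import *
import numpy as np, cv2
from scipy.spatial.transform import Rotation as R
from scipy.optimize import least_squares
def proj(n,P):
    c=calibration(n);f=210/np.tan(np.radians(c["vfov"]/2))
    K=np.array([[f,0,c["cx"]],[0,f,c["cy"]],[0,0,1]])
    return cv2.projectPoints(np.atleast_2d(P).astype(float),c["rvec"],c["tvec"],K,None)[0][:,0]
def rampR(yaw): return R.from_euler("ZY",[yaw,-np.radians(14)])
def r2w(p,P): return rampR(p[3]).apply(P)+p[:3]
def k2w(p,P): return R.from_euler("z",p[3]).apply(np.array(P)+[0,.0765,.02])+p[:3]
E
cat > fit.py <<'E'
from h import *
ramp=[(-60,52,14),(-60,-52,14),(34,38,30),(34,-38,30),(100,38,30),(100,-38,30)]
key=[(20,19,0),(20,-19,0),(-20,-19,0),(-20,19,0)]
T=[(365,490),(607,515),(403,297),(575,312),(407,152),(583,165),(277,303),(363,308),(355,402),(268,393)]
S=[(522,413),(545,235),(305,307),(335,172),(152,265),(185,130),(308,455),(320,375),(418,382),(412,462)]
T=(np.array(T)+.5)/6.5-.5+[130,150];S=(np.array(S)+.5)/5.5-.5+[210,240]
def res(p):
    W=np.vstack([r2w(p,np.array(ramp)/1e3),k2w(p,np.array(key)/1e3)])
    return np.concatenate([proj("top",W)-T,proj("side",W)-S]).ravel()
s=least_squares(res,[.6,.3,.03,0],loss="soft_l1");p=s.x
print(p.round(4));print(res(p).reshape(-1,2).round(1).tolist())
np.save("p.npy",p)
print("key",k2w(p,[0,0,0]),"ballast",r2w(p,[.067,0,.015]),"nose",nose_length)
E
python3 fit.py
```

```text
[ 0.4933  0.2403  0.0227 -0.0664]
[[0.8, 0.8], [-1.5, -0.0], [-0.3, 0.6], [-0.6, 0.5], [0.1, 0.3], [-0.6, 0.5], [0.6, 0.4], [0.3, 0.7], [0.2, -0.1], [0.7, 0.2], [0.7, 1.1], [-0.2, -0.8], [0.5, -0.2], [-0.1, -0.1], [-1.5, -0.3], [-0.9, 0.2], [-1.1, -0.5], [-0.6, 0.1], [0.2, 0.4], [-0.7, -0.1]]
key [0.49837648 0.31658563 0.04268386] ballast [0.55454645 0.23618159 0.05344706] nose 0.017
```

```bash
cat > go.py <<'E'
from h import *
import sys
xh,yh,h=[float(a)/1e3 for a in sys.argv[1:4]]   # heading frame, tip height over ramp origin
p=np.load("p.npy");s=get_state()
t=R.from_euler("z",p[3]).apply([xh,yh,h+nose_length])+p[:3]
Rc=R.from_rotvec(s["tool_rot"])
best=min((R.from_euler("z",p[3]+k*np.pi)*R.from_euler("x",np.pi) for k in(0,1)),key=lambda q:(Rc.inv()*q).magnitude())
print("t",s["time"],"pos",s["position"].round(4),"F",s["ft_force"].round(2),"grip",s["grip_width"],"q",np.round(s["joint_positions"],2))
print("R",Rc.as_matrix().round(3).tolist());print("target",t.round(4),"shift mm",(Rc.inv().apply(t-s["position"])*1e3).round(1),"dr",(Rc.inv()*best).as_rotvec().round(4))
E
python3 go.py 8 32.5 100
```

```text
t 0.1 pos [0.1436 0.6334 0.1987] F [0.49 0.16 0.14] grip 1.0027513601975626 q [-1.33  0.32 -0.07  1.45  0.02  1.37 -0.06]
R [[-0.975, 0.221, -0.0], [0.221, 0.975, -0.002], [-0.0, -0.002, -1.0]]
target [0.5034 0.2722 0.1397] shift mm [-430.8 -272.7   59.5] dr [-0.0017 -0.     -0.1563]
```

Call:
send_rows(
  xyz=[
    [-25,-16,0],
    [-52,-33,0],
    [-80,-51,0],
    [-110,-70,0],
    [-140,-89,0],
    [-170,-108,0],
    [-200,-127,0],
    [-230,-146,0],
    [-255,-161,0],
    [-270,-171,0],
  ],
  dr=[
    [0,0,-0.015],
    [0,0,-0.03],
    [0,0,-0.045],
    [0,0,-0.06],
    [0,0,-0.08],
    [0,0,-0.1],
    [0,0,-0.12],
    [0,0,-0.14],
    [0,0,-0.15],
    [0,0,-0.156],
  ],
  jaw=62,
)

```text
time: 0.93
position: [0.3723, 0.4039, 0.1994]
tool_rot: [0.112, 3.139, -0.002]
ft_force: [-1.1, 0.1, -0.5]
grip_width: 0.711
grip_force: 0.0
```

```bash
python3 go.py 8 32.5 70
```

```text
t 0.9333 pos [0.3723 0.4039 0.1994] F [-1.08  0.06 -0.48] grip 0.7112716636658581 q [-0.98  0.11  0.11  1.71 -0.01  1.33  0.63]
R [[-0.997, 0.071, 0.001], [0.071, 0.997, -0.001], [-0.001, -0.001, -1.0]]
target [0.5034 0.2722 0.1097] shift mm [-140.1 -122.    90. ] dr [-0.0014  0.001  -0.0046]
```

Call:
send_rows(
  xyz=[
    [-15,-13,10],
    [-30,-26,20],
    [-46,-40,30],
    [-62,-54,40],
    [-78,-68,50],
    [-94,-82,60],
    [-110,-96,70],
    [-124,-108,80],
    [-134,-117,86],
    [-138,-121,90],
  ],
  dr=[
    [0,0,0],
    [0,0,0],
    [0,0,0],
    [0,0,0],
    [0,0,0],
    [0,0,0],
    [0,0,0],
    [0,0,0],
    [0,0,0],
    [0,0,0],
  ],
)

```text
time: 1.77
position: [0.4998, 0.2748, 0.1084]
tool_rot: [-0.11, -3.139, 0.003]
ft_force: [0.6, -0.4, 0.3]
grip_width: 0.717
grip_force: 0.0
```

```bash
python3 go.py 8 32.5 70; python3 - <<'E'
from h import *
a=get_image("top")[150:240,130:250,::-1];b=get_image("side")[220:345,210:340,::-1]
a=cv2.resize(a,(480,360),interpolation=2);b=cv2.resize(b,(624,600),interpolation=2)[:, :]
cv2.imwrite("pics/s1.png",b);cv2.imwrite("pics/t1.png",a)
E
```

```text
t 1.7667 pos [0.4998 0.2748 0.1084] F [ 0.6  -0.38  0.33] grip 0.7168642939582464 q [-0.77  0.22  0.25  1.78 -0.06  1.16  1.  ]
R [[-0.998, 0.07, -0.001], [0.07, 0.998, -0.002], [0.001, -0.002, -1.0]]
target [0.5034 0.2722 0.1097] shift mm [-3.8 -2.4 -1.3] dr [-0.0021 -0.0007 -0.0036]
```

View pics/s1.png

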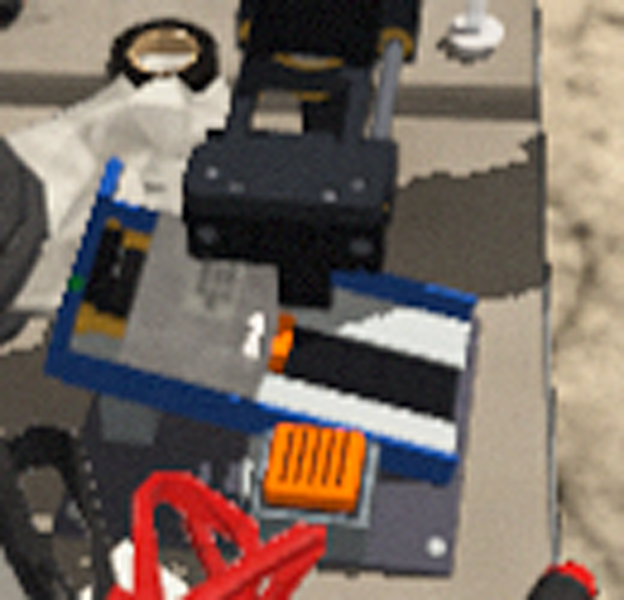

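```bash
python3 - <<'E'
from h import *
s=get_state();Rc=R.from_rotvec(s["tool_rot"]);g=s["grip_width"]*43.5
P=[]
for y in(g,g+15):
  for x in(-9.5,9.5):
    P.append((x,y,17))
for y in(-g,-g-15):
  for x in(-9.5,9.5): P.append((x,y,17))
W=Rc.apply(np.array(P)/1e3)+s["position"]
print((proj("side",W)-[210,220])*4.8)
a=cv2.imread("pics/t1.png");print(((proj("top",W)-[130,150])*4).round())
cv2.imwrite("pics/t1b.png",a)
E
```

```text
[[285.81378363 362.46967055]
 [329.95261325 366.24650026]
 [280.87930374 388.6553166 ]
 [325.58759108 392.53477281]
 [304.95174754 260.91085174]
 [346.87982021 264.30268133]
 [309.28679359 237.90620199]
 [350.71361775 241.21370023]]
[[193. 196.]
 [190. 223.]
 [172. 194.]
 [169. 221.]
 [280. 203.]
 [278. 230.]
 [301. 205.]
 [299. 232.]]
```

View pics/t1.png

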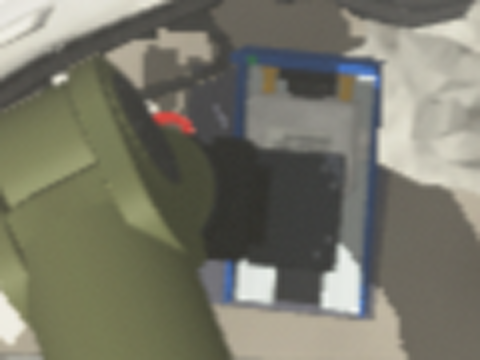

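```bash
python3 - <<'E'
from h import *
s=get_state();Rc=R.from_rotvec(s["tool_rot"])
print(nose_length, s["joint_positions"])
def pr(P):
  W=Rc.apply(np.array(P)/1e3)+s["position"];return ((proj("side",W)-[210,220])*4.8).round().tolist(),((proj("top",W)-[130,150])*4).round().tolist()
for y in(-95,0,95):
  for z in (-53,-100): print(y,z,pr([(-37,y,z),(37,y,z)]))
print(pr([(0,0,0),(0,38,17),(0,38,-53),(0,-38,17),(0,-38,-53)]))
E
```

```text
0.017 [-0.76773472  0.21638396  0.244209    1.77593906 -0.05626276  1.15810939
  0.99547185]
-95 -53 ([[261.0, 47.0], [423.0, 58.0]], [[359.0, 165.0], [348.0, 275.0]])
-95 -100 ([[259.0, -36.0], [425.0, -25.0]], [[348.0, 159.0], [337.0, 273.0]])
0 -53 ([[228.0, 187.0], [403.0, 200.0]], [[218.0, 153.0], [208.0, 262.0]])
0 -100 ([[224.0, 101.0], [405.0, 114.0]], [[202.0, 147.0], [191.0, 260.0]])
95 -53 ([[189.0, 352.0], [380.0, 368.0]], [[79.0, 140.0], [67.0, 250.0]])
95 -100 ([[183.0, 264.0], [380.0, 280.0]], [[57.0, 134.0], [46.0, 248.0]])
([[317.0, 284.0], [306.0, 376.0], [303.0, 257.0], [328.0, 252.0], [327.0, 134.0]], [[230.0, 212.0], [182.0, 208.0], [157.0, 203.0], [289.0, 218.0], [269.0, 212.0]])
```

```bash
cat > look.py <<'E'
from h import *
import sys
s=get_state();Rc=R.from_rotvec(s["tool_rot"]);g=s["grip_width"]*43.5
P=[(x,sg*(g+d),17) for sg in(1,-1) for d in(0,15) for x in(-9.5,9.5)]
W=Rc.apply(np.array(P)/1e3)+s["position"]
B=Rc.apply(np.array([(x,y,-53) for x in(-37,37) for y in(-95,95)])/1e3)+s["position"]
out=[]
for n,(x0,y0,w,h),k in(("side",(200,170,130,170),3.5),("top",(110,120,120,170),2.8)):
    im=get_image(n)[y0:y0+h,x0:x0+w,::-1]
    im=cv2.resize(im,None,fx=k,fy=k,interpolation=cv2.INTER_CUBIC)
    for pts,c in((W,(0,255,255)),(B,(0,255,0))):
        for q in proj(n,pts): cv2.circle(im,tuple(int(v) for v in (q-[x0,y0])*k),2,c,-1)
    out.append(im)
H=max(o.shape[0] for o in out)
out=[cv2.copyMakeBorder(o,0,H-o.shape[0],0,0,0) for o in out]
cv2.imwrite(sys.argv[1],np.hstack(out));print(np.hstack(out).shape)
E
python3 look.py pics/l1.png
```

```text
(595, 791, 3)
```

View pics/l1.png

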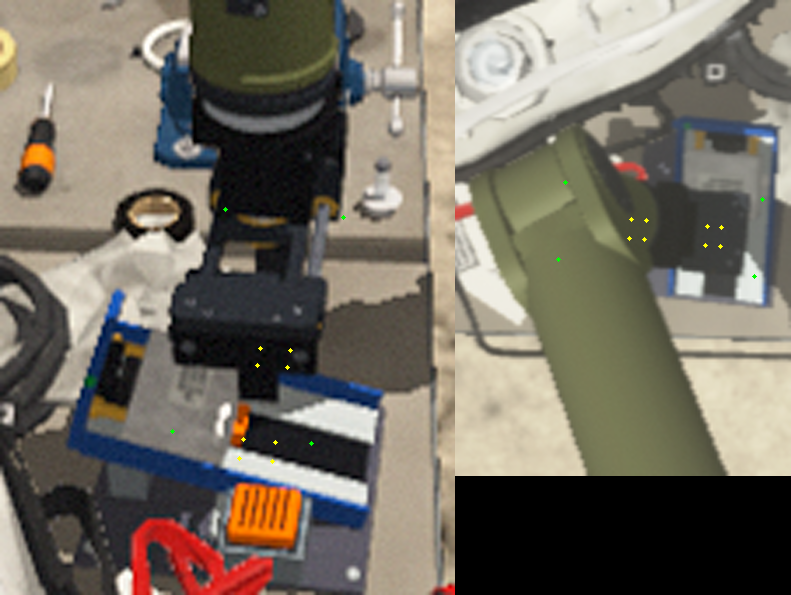

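Call:
send_rows(
  xyz=[
    [-1,0,3],
    [-2,-1,8],
    [-3,-2,14],
    [-4,-2,20],
    [-4,-2,26],
    [-4,-2,31],
    [-4,-2,36],
    [-4,-2,39],
    [-4,-2,40],
    [-4,-2,40],
  ],
  dr=[
    [0,0,0],
    [0,0,0],
    [0,0,0],
    [0,0,0],
    [0,0,0],
    [0,0,0],
    [0,0,0],
    [0,0,0],
    [0,0,0],
    [0,0,0],
  ],
)

```text
time: 2.8
position: [0.5025, 0.2753, 0.0693]
tool_rot: [-0.105, -3.139, 0.0]
ft_force: [0.3, 0.3, 0.5]
grip_width: 0.715
grip_force: 0.0
```

```bash
python3 go.py 8 32.5 28;python3 look.py pics/l2.png
```

```text
t 2.8 pos [0.5025 0.2753 0.0693] F [0.3  0.32 0.5 ] grip 0.7148296309249169 q [-0.76  0.26  0.24  1.81 -0.07  1.08  1.01]
R [[-0.998, 0.067, -0.0], [0.067, 0.998, -0.0], [0.0, -0.0, -1.0]]
target [0.5034 0.2722 0.0677] shift mm [-1.1 -3.   1.7] dr [-0.0003 -0.0004 -0.0004]
(595, 791, 3)
```

View pics/l2.png

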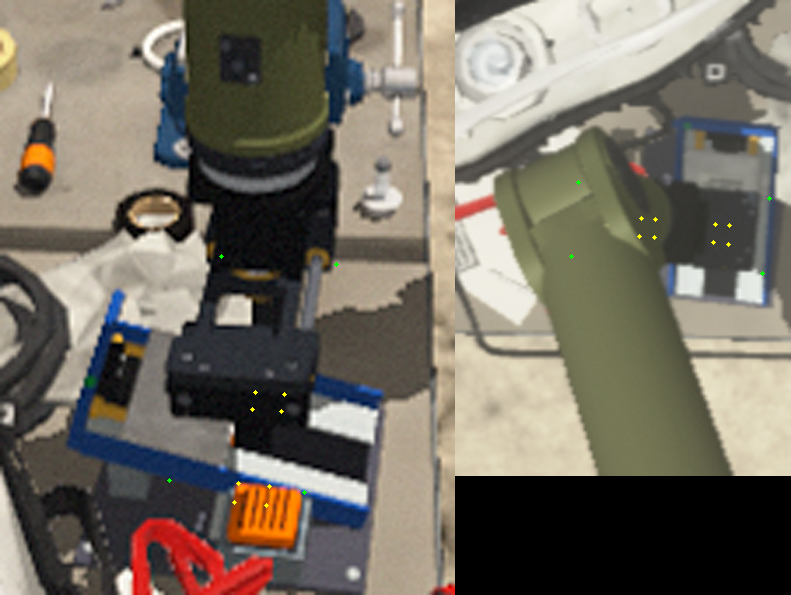

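```bash
python3 - <<'E'
from h import *
s=get_state();Rc=R.from_rotvec(s["tool_rot"])
T=np.array([(757,190),(750,270)]);T=(T-[455,0])/2.8+[110,120]
S=np.array([(168,365),(318,378)])/3.5+[200,170]
def w(P): return Rc.apply(np.array(P)/1e3)+s["position"]
def res(v):
    a,b,c,o=v
    return np.r_[(proj("top",w([(o-a,-b,c),(o+a,-b,c)]))-T).ravel(),(proj("side",w([(o-a,b,c),(o+a,b,c)]))-S).ravel()]
r=least_squares(res,[37,95,-80,0]);print(r.x,r.fun)
# tip of near finger : bottom edge l2 (235..275,450)
t=np.array([(237,450),(274,453)])/3.5+[200,170]
for y in(31,38,46): 
  f=lambda v:(proj("side",w([(v[1]-v[0],y,v[2]),(v[1]+v[0],y,v[2])]))-t).ravel()
  q=least_squares(f,[9,0,0]);print(y,q.x,q.fun)
E
```

```text
[  38.04443373   96.19802584 -140.20510355    3.22784018] [-0.24576084  1.19159578 -0.46336718  1.96416077 -0.8587654   0.14832305
 -1.37179202 -0.13002066]
31 [ 10.99246676   1.59790759 -11.67061245] [ 0.00216339 -0.02519174 -0.00215858  0.02513571]
38 [ 10.87257615   2.61487765 -19.27648729] [ 0.00216337 -0.02519173 -0.0021586   0.02513572]
46 [ 10.7355583    3.77712919 -27.9689157 ] [ 0.00216337 -0.02519173 -0.0021586   0.02513572]
```

Call:
send_rows(
  xyz=[
    [-1,-1,0],
    [-2,-2,1],
    [-3,-3,2],
    [-3,-3,3],
    [-3,-3,4],
    [-3,-3,5],
    [-3,-3,6],
    [-3,-3,7],
    [-3,-3,8],
    [-3,-3,8],
  ],
  dr=[
    [0,0,0],
    [0,0,0],
    [0,0,0],
    [0,0,0],
    [0,0,0],
    [0,0,0],
    [0,0,0],
    [0,0,0],
    [0,0,0],
    [0,0,0],
  ],
)

```text
time: 3.73
position: [0.5053, 0.2721, 0.0614]
tool_rot: [-0.105, -3.14, 0.0]
ft_force: [-0.8, 0.6, 1.1]
grip_width: 0.714
grip_force: 0.0
```

Call:
send_rows(
  xyz=[
    [0,0,1],
    [0,0,2],
    [0,0,3],
    [0,0,4],
    [0,0,4],
    [0,0,4],
    [0,0,4],
    [0,0,4],
    [0,0,4],
    [0,0,4],
  ],
  dr=[
    [0,0,0],
    [0,0,0],
    [0,0,0],
    [0,0,0],
    [0,0,0],
    [0,0,0],
    [0,0,0],
    [0,0,0],
    [0,0,0],
    [0,0,0],
  ],
)

```text
time: 4.57
position: [0.5055, 0.2722, 0.0577]
tool_rot: [0.105, 3.14, 0.0]
ft_force: [-0.4, 0.2, 1.2]
grip_width: 0.712
grip_force: 0.0
```

```bash
python3 go.py 10 32.5 18
```

```text
t 4.5667 pos [0.5055 0.2722 0.0577] F [-0.36  0.16  1.18] grip 0.7124612986375702 q [-0.75  0.27  0.24  1.82 -0.08  1.06  1.02]
R [[-0.998, 0.067, 0.0], [0.067, 0.998, 0.0], [-0.0, 0.0, -1.0]]
target [0.5054 0.272  0.0577] shift mm [ 0.  -0.2  0.1] dr [ 0.0001  0.0001 -0.0003]
```

Call:
send_rows(
  xyz=[
    [0,0,0.5],
    [0,0,1],
    [0,0,1.5],
    [0,0,2],
    [0,0,2.5],
    [0,0,3],
    [0,0,3],
    [0,0,3],
    [0,0,3],
    [0,0,3],
  ],
  dr=[
    [0,0,0],
    [0,0,0],
    [0,0,0],
    [0,0,0],
    [0,0,0],
    [0,0,0],
    [0,0,0],
    [0,0,0],
    [0,0,0],
    [0,0,0],
  ],
)

```text
time: 5.4
position: [0.5055, 0.2722, 0.0547]
tool_rot: [0.105, 3.14, 0.0]
ft_force: [-0.8, 0.3, 0.4]
grip_width: 0.714
grip_force: 0.0
```

Call:
send_rows(
  xyz=[
    [0,0,0.5],
    [0,0,1],
    [0,0,1.5],
    [0,0,2],
    [0,0,2.5],
    [0,0,3],
    [0,0,3],
    [0,0,3],
    [0,0,3],
    [0,0,3],
  ],
  dr=[
    [0,0,0],
    [0,0,0],
    [0,0,0],
    [0,0,0],
    [0,0,0],
    [0,0,0],
    [0,0,0],
    [0,0,0],
    [0,0,0],
    [0,0,0],
  ],
)

```text
time: 6.23
position: [0.5055, 0.2722, 0.0517]
tool_rot: [0.105, 3.14, 0.0]
ft_force: [0.7, 0.6, 0.7]
grip_width: 0.712
grip_force: 0.0
```

```bash
python3 go.py 10 32.5 18; python3 - <<'E'
from h import *
# where is the lowest dark tip of near finger in side view column u=268..278
im=get_image("side").astype(int);cv2.imwrite("pics/raw3.png",im[:,:,::-1])
for u in(268,271,274,277): print(u,[int(im[v,u].sum()/3) for v in range(290,325)])
print(get_state()["torque"])
E
```

```text
t 6.2333 pos [0.5055 0.2722 0.0517] F [0.69 0.61 0.7 ] grip 0.7119585224363532 q [-0.75  0.28  0.24  1.82 -0.08  1.05  1.03]
R [[-0.998, 0.067, 0.0], [0.067, 0.998, 0.0], [-0.0, 0.0, -1.0]]
target [0.5054 0.272  0.0577] shift mm [ 0.1 -0.1 -6. ] dr [ 0.0001  0.0001 -0.0003]
268 [14, 14, 17, 19, 21, 23, 14, 13, 21, 13, 17, 11, 63, 132, 128, 71, 45, 44, 72, 75, 74, 72, 71, 73, 68, 65, 64, 62, 55, 43, 54, 76, 81, 76, 67]
271 [18, 15, 15, 15, 17, 17, 18, 17, 12, 13, 11, 8, 117, 206, 229, 198, 99, 45, 99, 107, 89, 96, 91, 88, 78, 70, 66, 56, 83, 93, 103, 125, 116, 84, 75]
274 [10, 14, 13, 13, 19, 15, 15, 16, 14, 5, 9, 8, 68, 180, 231, 216, 170, 81, 91, 116, 122, 128, 130, 129, 127, 124, 124, 114, 105, 92, 88, 120, 122, 97, 75]
277 [12, 11, 14, 12, 11, 13, 16, 29, 27, 25, 97, 201, 232, 229, 224, 225, 212, 164, 84, 108, 129, 131, 128, 128, 124, 125, 115, 102, 93, 75, 75, 115, 128, 106, 73]
[0.01720323 0.00637241 0.00939349][ WARN:0@0.731] global loadsave.cpp:1063 imwrite_ Unsupported depth image for selected encoder is fallbacked to CV_8U.
```

```bash
cat > tip.py <<'E'
from h import *
s=get_state();Rc=R.from_rotvec(s["tool_rot"]);p=np.load("p.npy");g=s["grip_width"]*43.5+15
im=get_image("side").mean(2)
f=lambda z:proj("side",Rc.apply(np.array([0,g,z])/1e3)+s["position"])[0]
vs=[]
for u in range(269,276):
    col=im[:,u]; v=int(f(-40)[1])-4
    while col[v]<45: v+=1
    vs.append(v-.5+.5)
vt=np.median(vs);z=least_squares(lambda q:f(q[0])[1]-vt,[0]).x[0]
print(vs,"tip tool z",z,"tip height over ramp origin mm",(s["position"][2]-z/1e3-p[2])*1e3,"F",s["ft_force"].round(2))
E
python3 tip.py
```

```text
[302.0, 302.0, 302.0, 302.0, 302.0, 302.0, 302.0] tip tool z -33.178902314768756 tip height over ramp origin mm 62.21983006703114 F [ 0.4  -0.09 -0.79]
```

Call:
send_rows(
  xyz=[
    [0,0,2],
    [0,0,5],
    [0,0,8],
    [0,0,11],
    [0,0,14],
    [0,0,17],
    [0,0,20],
    [0,0,23],
    [0,0,25],
    [0,0,25],
  ],
  dr=[
    [0,0,0],
    [0,0,0],
    [0,0,0],
    [0,0,0],
    [0,0,0],
    [0,0,0],
    [0,0,0],
    [0,0,0],
    [0,0,0],
    [0,0,0],
  ],
)

```text
time: 7.17
position: [0.5051, 0.2719, 0.0261]
tool_rot: [-0.105, -3.139, 0.001]
ft_force: [-0.9, -0.1, -0.2]
grip_width: 0.713
grip_force: 0.0
```

```bash
python3 tip.py; python3 go.py 10 32.5 0; python3 look.py pics/l3.png
```

```text
[311.0, 315.0, 311.0, 311.0, 313.0, 311.0, 312.0] tip tool z -31.602848648733364 tip height over ramp origin mm 34.97972538333758 F [-0.88 -0.08 -0.23]
t 7.2167 pos [0.5053 0.272  0.0264] F [ 0.09 -0.74  0.04] grip 0.7094785875567 q [-0.75  0.31  0.24  1.84 -0.09  1.    1.03]
R [[-0.998, 0.067, -0.0], [0.067, 0.998, -0.0], [0.0, -0.0, -1.0]]
target [0.5054 0.272  0.0397] shift mm [ -0.1   0.  -13.3] dr [-0.0003 -0.0004 -0.0005]
(595, 791, 3)
```

View pics/l3.png

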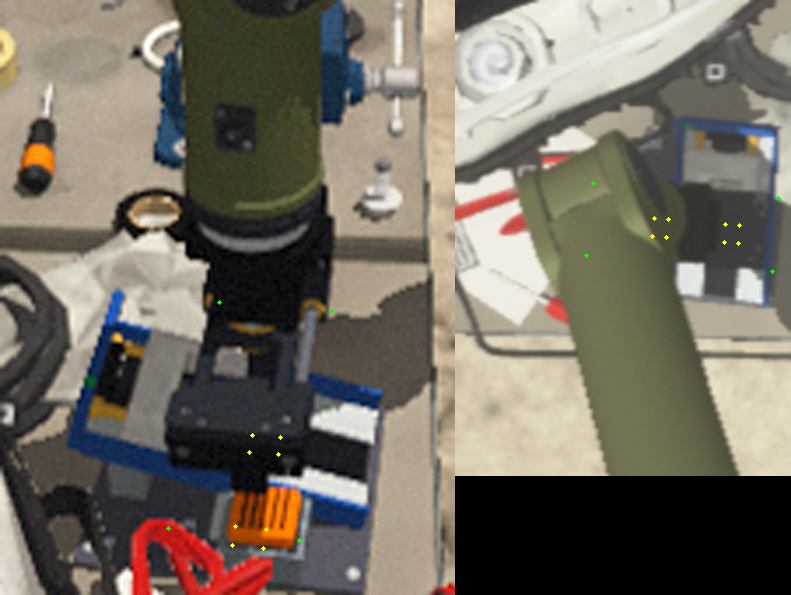

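Call:
send_rows(
  xyz=[
    [1,0,1],
    [2,0,2.5],
    [2,0,4],
    [2,0,5.5],
    [2,0,7],
    [2,0,8.5],
    [2,0,9.5],
    [2,0,10],
    [2,0,10],
    [2,0,10],
  ],
  dr=[
    [0,0,0],
    [0,0,0],
    [0,0,0],
    [0,0,0],
    [0,0,0],
    [0,0,0],
    [0,0,0],
    [0,0,0],
    [0,0,0],
    [0,0,0],
  ],
)

```text
time: 8.15
position: [0.5034, 0.2724, 0.0166]
tool_rot: [-0.105, -3.14, -0.0]
ft_force: [-0.6, 1.2, 2.1]
grip_width: 0.714
grip_force: 1.2
```

Call:
send_rows(
  xyz=[
    [0,0,0.5],
    [0,0,1],
    [0,0,1.5],
    [0,0,2],
    [0,0,2.5],
    [0,0,3],
    [0,0,3],
    [0,0,3],
    [0,0,3],
    [0,0,3],
  ],
  dr=[
    [0,0,0],
    [0,0,0],
    [0,0,0],
    [0,0,0],
    [0,0,0],
    [0,0,0],
    [0,0,0],
    [0,0,0],
    [0,0,0],
    [0,0,0],
  ],
)

```text
time: 8.98
position: [0.5031, 0.2724, 0.0138]
tool_rot: [-0.106, -3.139, -0.0]
ft_force: [-3.1, 1.1, 6.2]
grip_width: 0.714
grip_force: 3.6
```

Call:
send_rows(
  xyz=[
    [0,0,0.5],
    [0,0,1],
    [0,0,1.5],
    [0,0,2],
    [0,0,2.5],
    [0,0,3],
    [0,0,3],
    [0,0,3],
    [0,0,3],
    [0,0,3],
  ],
  dr=[
    [0,0,0],
    [0,0,0],
    [0,0,0],
    [0,0,0],
    [0,0,0],
    [0,0,0],
    [0,0,0],
    [0,0,0],
    [0,0,0],
    [0,0,0],
  ],
)

```text
time: 9.82
position: [0.5032, 0.2724, 0.0114]
tool_rot: [-0.106, -3.139, -0.001]
ft_force: [-5.5, -1.0, 7.6]
grip_width: 0.713
grip_force: 5.4
```

```bash
python3 tip.py; python3 - <<'E'
from h import *
a=cv2.imread("pics/side0.png");b=get_image("side")[:,:,::-1]
for v in(270,276,282,288):
    print(v,a[v,222:262].mean(1).astype(int).tolist());print("   ",b[v,222:262].mean(1).astype(int).tolist())
hs=cv2.cvtColor(b.copy(),cv2.COLOR_BGR2HSV);m=(hs[...,0]>5)&(hs[...,0]<18)&(hs[...,1]>200)&(hs[...,2]>120)
hs0=cv2.cvtColor(a,cv2.COLOR_BGR2HSV);m0=(hs0[...,0]>5)&(hs0[...,0]<18)&(hs0[...,1]>200)&(hs0[...,2]>120)
for M in(m0,m):
    y,x=np.nonzero(M[300:335,255:300]);print(len(y),x.min()+255,x.max()+255,y.min()+300,y.max()+300)
    y,x=np.nonzero(M[280:300,255:280]);print("tooth",len(y))
E
```

```text
[316.0, 318.0, 316.0, 316.0, 319.0, 316.0, 317.0] tip tool z -31.467745879285175 tip height over ramp origin mm 20.190160941429628 F [-5.49 -0.96  7.6 ]
270 [159, 149, 142, 137, 142, 93, 97, 94, 49, 25, 20, 25, 20, 54, 112, 123, 138, 155, 147, 138, 217, 223, 224, 227, 229, 231, 226, 227, 231, 234, 232, 213, 202, 230, 234, 232, 228, 239, 237, 234]
    [173, 161, 151, 148, 145, 37, 48, 50, 35, 13, 12, 14, 11, 52, 105, 79, 83, 88, 84, 82, 79, 83, 98, 116, 116, 120, 117, 124, 121, 118, 120, 124, 125, 124, 124, 124, 115, 84, 32, 22]
276 [151, 145, 132, 86, 94, 95, 64, 22, 19, 25, 26, 81, 140, 41, 49, 49, 41, 123, 223, 224, 225, 224, 221, 222, 224, 229, 226, 225, 236, 221, 178, 193, 215, 200, 204, 201, 194, 229, 236, 176]
    [165, 164, 139, 42, 42, 55, 39, 10, 16, 17, 9, 61, 122, 114, 108, 54, 28, 31, 22, 27, 73, 122, 121, 119, 118, 120, 115, 120, 120, 125, 125, 125, 108, 87, 101, 99, 47, 26, 21, 26]
282 [170, 84, 94, 88, 59, 46, 16, 10, 14, 10, 10, 19, 20, 17, 10, 80, 186, 225, 220, 225, 225, 227, 227, 225, 213, 190, 241, 245, 245, 245, 231, 191, 201, 227, 223, 210, 229, 228, 222, 225]
    [182, 39, 43, 45, 45, 38, 16, 13, 15, 16, 11, 17, 13, 16, 21, 22, 21, 18, 57, 110, 117, 120, 122, 119, 123, 121, 118, 117, 124, 135, 130, 69, 30, 37, 40, 37, 49, 55, 45, 41]
288 [45, 42, 48, 65, 83, 101, 113, 96, 107, 102, 117, 138, 149, 151, 98, 124, 134, 140, 155, 178, 188, 208, 215, 233, 237, 234, 235, 237, 235, 232, 229, 231, 224, 225, 228, 230, 223, 219, 218, 220]
    [49, 46, 53, 66, 83, 90, 94, 82, 87, 87, 87, 89, 87, 90, 88, 83, 88, 110, 134, 124, 123, 121, 121, 119, 120, 125, 126, 111, 66, 50, 46, 50, 46, 50, 50, 49, 50, 49, 50, 49]
307 265 285 308 325
tooth 35
187 265 285 313 327
tooth 0
```

Call:
send_rows(
  xyz=[
    [0.5,0,0.5],
    [1,0,1],
    [1.5,0,1.5],
    [2,0,2],
    [2.5,0,2],
    [3,0,2],
    [3.5,0,2],
    [4,0,2],
    [4,0,2],
    [4,0,2],
  ],
  dr=[
    [0,0,0],
    [0,0,0],
    [0,0,0],
    [0,0,0],
    [0,0,0],
    [0,0,0],
    [0,0,0],
    [0,0,0],
    [0,0,0],
    [0,0,0],
  ],
)

```text
time: 10.75
position: [0.5031, 0.2725, 0.0111]
tool_rot: [0.108, 3.134, 0.004]
ft_force: [-0.6, -0.6, 11.2]
grip_width: 0.715
grip_force: 6.6
```

```bash
cat > chk.py <<'E'
from h import *
a=cv2.imread("pics/side0.png");b=get_image("side")[:,:,::-1];s=get_state()
e=[]
for v in(278,280,282,284):
    r=b[v,230:250].mean(1);i=np.argmax(r>70);r0=a[v,230:250].mean(1);j=np.argmax(r0>120);e.append(i-j)
print("pop px",e,"F",s["ft_force"].round(2),"pos",s["position"].round(4),"qd",abs(s["qd"]).max().round(4),"t",s["time"],"grip",s["grip_force"])
E
python3 chk.py; python3 tip.py
```

```text
pop px [np.int64(3), np.int64(3), np.int64(3), np.int64(3)] F [ 0.14 -1.65 12.21] pos [0.5032 0.2725 0.0112] qd 0.0025 t 10.8 grip 6.624222085811198
[316.0, 318.0, 316.0, 317.0, 318.0, 316.0, 317.0] tip tool z -28.50401304623048 tip height over ramp origin mm 16.972197941013636 F [ 0.14 -1.65 12.21]
```

Call:
send_rows(
  xyz=[
    [0,0,-0.5],
    [0,0,-1],
    [0,0,-1.5],
    [0.5,0,-1.5],
    [1,0,-1.5],
    [1.5,0,-1.5],
    [2,0,-1.5],
    [2.5,0,-1.5],
    [3,0,-1.5],
    [3,0,-1.5],
  ],
  dr=[
    [0,0,0],
    [0,0,0],
    [0,0,0],
    [0,0,0],
    [0,0,0],
    [0,0,0],
    [0,0,0],
    [0,0,0],
    [0,0,0],
    [0,0,0],
  ],
)

```text
time: 11.68
position: [0.499, 0.2729, 0.0113]
tool_rot: [0.107, 3.135, 0.003]
ft_force: [2.5, -0.3, 6.2]
grip_width: 0.715
grip_force: 4.9
```

```bash
python3 chk.py
```

```text
pop px [np.int64(-1), np.int64(5), np.int64(5), np.int64(5)] F [ 2.72 -0.57  6.18] pos [0.499  0.2729 0.0113] qd 0.0025 t 11.7333 grip 4.946478815982118
```

```bash
python3 - <<'E'
from h import *
b=get_image("side")[250:335,212:325,::-1];t=get_image("top")[155:235,180:230,::-1]
b=cv2.resize(b,None,fx=4.8,fy=4.8,interpolation=2);t=cv2.resize(t,None,fx=5,fy=5,interpolation=2)
b=cv2.convertScaleAbs(b,alpha=1.4,beta=20)
t=cv2.convertScaleAbs(t,alpha=1.4,beta=20)
H=max(b.shape[0],t.shape[0]);f=lambda o:cv2.copyMakeBorder(o,0,H-o.shape[0],0,0,0)
o=np.hstack([f(b),f(t)]);print(o.shape,b.shape);cv2.imwrite("pics/f.png",o)
p=np.load("p.npy")
for d in(0,6,10,14):
  P=r2w(p,np.array([(100-d,38,30),(100-d,-38,30)])/1e3);print(d,((proj("side",P)-[212,250])*4.8).round().tolist(),((proj("top",P)-[180,155])*5+[b.shape[1],0]).round().tolist())
E
```

```text
(408, 792, 3) (408, 542, 3)
0 [[114.0, 180.0], [146.0, 64.0]] [[603.0, 91.0], [735.0, 102.0]]
6 [[127.0, 183.0], [158.0, 68.0]] [[603.0, 102.0], [735.0, 113.0]]
10 [[136.0, 186.0], [166.0, 70.0]] [[603.0, 109.0], [734.0, 120.0]]
14 [[145.0, 188.0], [174.0, 72.0]] [[602.0, 115.0], [734.0, 126.0]]
```

View pics/f.png

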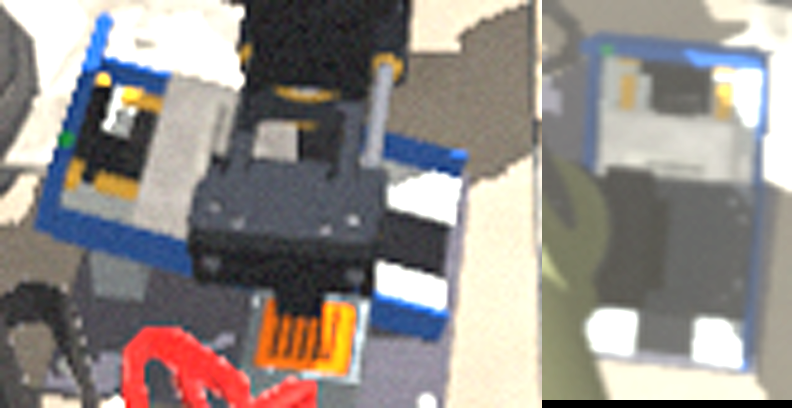

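Call:
send_rows(
  xyz=[
    [0.5,0,0],
    [1,0,0],
    [1.5,0,0],
    [2,0,0],
    [2,0,0],
    [2,0,0],
    [2,0,0],
    [2,0,0],
    [2,0,0],
    [2,0,0],
  ],
  dr=[
    [0,0,0],
    [0,0,0],
    [0,0,0],
    [0,0,0],
    [0,0,0],
    [0,0,0],
    [0,0,0],
    [0,0,0],
    [0,0,0],
    [0,0,0],
  ],
)

```text
time: 12.67
position: [0.497, 0.2731, 0.0113]
tool_rot: [0.107, 3.135, 0.003]
ft_force: [2.4, -0.8, 6.9]
grip_width: 0.712
grip_force: 4.9
```

```bash
python3 chk.py
```

```text
pop px [np.int64(-1), np.int64(6), np.int64(6), np.int64(6)] F [ 3.76 -0.46  5.41] pos [0.497  0.2731 0.0113] qd 0.0021 t 12.7167 grip 4.8839617415796965
```

```bash
python3 -c "
from bench import *
print(close_job())"
```

```text
the job is handed in; nothing more can be done
None
```

I handed the job in at 12.7 s with one finger holding the eject key down. The other finger is stopping the ballast, which has popped out about 12 mm by the camera images and followed that finger each time I eased it downhill. I couldn't see the contacts directly, and no verdict came back.

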